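Flip the stray lever of a make-up desk lamp with a stylus

ROBOT

A 7-joint arm with a two-finger parallel gripper is mounted at the origin on the work surface. World frame = base frame: x ahead of the robot, y to its left, z up, the work surface at z = 0. Lengths are in m, angles in rad, forces in N, time in s.
With the tool pointing down it reaches from about 0.4 to 0.85 m from the base axis. Payload 10.4 kg.
Tool frame: the origin (TCP) lies between the finger pads; the fingertips stand 11 mm ahead of it and the grasp point (between the pads) lies 8 mm behind it (tip_reach is the distance from the TCP to the fingertips, in m); z points along the fingers, y is the line along which they close (so a half turn about z gives the same grasp; the last joint's range is limited). The gripper opens to 85 mm and grips with 20 to 120 N. Pads are 22 mm wide; open, the fingers measure 114 mm over their backs; the gripper's body (76 mm by 85 mm) begins 54 mm behind the grasp point. The pads swing forward as they close: fully open they stand 13 mm farther back than shut.
Start: joints at [1.1, 0.332, -0.065, 1.46, 0.022, 1.35, -0.088], TCP at [0.271, -0.563, 0.242] pointing down, gripper open.
Joint ranges: [-2.6, 2.6], [-0.5, 2.12], [-1.47, 1.34], [0.16, 2.42], [-1.27, 4.41], [0.06, 2.06], [-2.6, 2.6]. Speed limits (rad/s): [2.22, 2.22, 2.79, 2.79, 3.14, 3.14, 3.14].

INTERFACE

Orientations are given as a unit quaternion [x, y, z, w].
In Python, from workcell import * gives the robot as it stands.
- The arm moves only by the shell command python3 -m inch 'ROWS' [OPENING] [FORCE]. ROWS is JSON, a list of rows, each an object with "slide": the shift along the world's x, y, z in m, a list of three; "yaw": the turn about the world's z in rad. A call has 1 to 20 rows; each row is the pose to reach, as a shift and turn from the pose commanded when the call began; what a row does not reach only later rows make up. A row lasts 1/12 s, in which the tool goes at most 41.7 mm and 7.16 degrees, less where a joint would pass 70% of its speed; a pose out of reach is approached as far as the arm can. A call with a gripper value outside its range is refused whole. OPENING is the closure in counts, from 0 (fully open) to 255 (shut), set as the call begins (- or left out, the last holds). The fingers move at their own pace and stop on an object; FORCE is the grip in N (left out, the last holds). Time passes only in rows, so rows that repeat a pose let the fingers close. It gives the time, the measured TCP pose, the force, the opening and the grip force at its end, in the units of the state.
- get_obs(): the state, without advancing time (a new reading comes with each control period).
- camera(name): name is "scene" or "side" or "wrist"; returns a dict with "frame" (480x640x3 uint8, red, green, blue), "fx", "fy", "cx", "cy" (pixels), "extrinsics" (4x4, takes a point from world to camera coordinates). Camera axes: x right, y down, z forward; pixel columns grow to the right and rows downward; lengths in m; the calibration is good to about 2 mm. A picture is of the moment at which its call begins. There is no depth.
- hand_in(): hands the job in; it is judged then, once.
The state is a dict: "clock": time; "joint_pos": joint angles; "joint_velocities": joint speeds; "tau": joint torques, N m; "position": TCP position; "ee_rot": TCP orientation; "ft_force": force on the tool from outside, world axes, zero at the start; "torque": the same for the moment, N m; "grip_width": opening from 0.0 (shut) to 1.0 (fully open); "grasp_force": force on a finger pad.
Only numpy, scipy, OpenCV 4.12 (cv2) and the standard library are available. Lean on these libraries where they do the work, as an engineer would, in place of code of your own. Each camera call takes 0.05 s, during which the arm holds its last target. There are 200 camera calls.

TASK

On the make-up desk lamp one of the five small levers leans toward you, to the robot's side, while its four neighbours lean away: take the stylus from its leaning cradle and, with the stylus only and never your fingers, push that lever fully over so that all five lean the same way. Then put the stylus back in the cradle as it was, tip down on the foot, and let go. Leave the other levers and the things around alone, and do not bump your hand against the lamp.

Things in the scene. Friction and masses are not known exactly. Their poses are not given: they have to be found in the camera images.
- lamp: fixed white bridge lamp: base 90 (x) x 250 (y) x 45 mm, origin under its centre, near side = its -x (robot side). Five switches on top in a row along y, 30 mm apart. Posts at y=+-110 rise at x=+30 and bend to a light tube, 36 mm thick along y, axis at x=-30, z=285: a vertical hand does not fit over the levers; one leaning back to -x 25-45 deg passes before the tube
- switch_odd: the switch whose lever stands the other way to the rest; may be any of the five places. Grey bezel 56 (x) x 26 (y) x 6 mm, origin at the centre of its underside (45 mm above the table), axes parallel to the lamp's. Its lever turns about an axis along y that lies 10 mm above this origin
- lever_odd (a joint): its black paddle lever: 7 mm thick, 14 mm wide, reaching 28 mm from its pivot. 0 = leaning 25 deg toward the lamp's near side (-x); 0.873 = against its stop, leaning 25 deg to the far side (+x). It starts near 0. Friction holds it wherever it is left; about 1 N at the paddle moves it
- lever_odd_end (a point): centre of the free end of that lever, 28 mm from its pivot
- switch_a: another switch of the row, same shape and same origin as switch_odd
- lever_a (a joint): its lever, same as lever_odd, but it starts on its far stop, about 0.86
- switch_b: another switch of the row, same shape and same origin as switch_odd
- lever_b (a joint): its lever, same as lever_odd, but it starts on its far stop, about 0.86
- switch_c: another switch of the row, same shape and same origin as switch_odd
- lever_c (a joint): its lever, same as lever_odd, but it starts on its far stop, about 0.86
- switch_d: another switch of the row, same shape and same origin as switch_odd
- lever_d (a joint): its lever, same as lever_odd, but it starts on its far stop, about 0.86
- cradle: fixed tool cradle, base plate 110 (x) x 80 (y) x 12 mm, origin under its centre. Its trough rises from a foot at x=35, z=25 mm, leaning 30 deg from vertical toward its own -x (robot side), open upward and to +x. 18 mm wide inside; side walls 85 mm long, 4 mm higher than the stylus' axis; a bare 10 mm wide back strip goes on to 110 mm from the foot
- cradle_foot (a point): point on the trough's foot ledge where the stylus tip stands when the stylus is in its place
- cradle_upper (a point): point where stylus_grip is when the stylus is in its place, 130 mm up the trough's line from cradle_foot
- stylus_grip (a point): stylus, 150 mm long, 45 g: square wooden handle 14 x 14 mm (60 to 150 mm from the tip), round steel rod 8 mm thick (0 to 60 mm). This point, where to grasp it, is on its axis 130 mm from the tip; the top 40 mm stand free of the cradle. Own z runs from tip to top, own y level across it (the cradle's y). Starts in the cradle, tip down
- stylus_tip (a point): the very end of the stylus' steel rod
- lotion: bystander: white bottle 48 mm wide, 130 mm high, origin under its centre
- compact: bystander: black round powder compact 72 mm wide, 16 mm high, origin under its centre
- giftbox: bystander: open pink box 140 x 190 x 60 mm, origin under its centre
- cream: bystander: white cream jar 60 mm wide, 50 mm high, origin under its centre
There are look-alikes about, which are no part of the job. What is meant by the cradle is not purple, and is the larger of those in its own colour.

How it is judged:
On the way, in this order (a step that is already met when the one before it is completed fails the run):
1. the stylus is out of its cradle, the stray lever not yet flipped (distance between stylus_tip and cradle_foot above 0.05 m and value of joint lever_odd below 0.4 rad), for 0.2 s.
2. the stray lever is pushed over to its far stop while the stylus is out of the cradle (value of joint lever_odd above 0.78 rad and distance between stylus_tip and cradle_foot above 0.05 m), for 0.2 s.
At the end, for the whole second after the job is handed in: all five levers lean to the far side (the stray one above 0.78 rad, the others above 0.65), and the stylus lies at rest in its cradle, tip within 12 mm of cradle_foot and stylus_grip within 15 mm of cradle_upper, released (value of joint lever_odd above 0.78 rad and value of joint each of lever_a, lever_b, lever_c, lever_d above 0.65 rad and distance between stylus_tip and cradle_foot below 0.012 m and distance between stylus_grip and cradle_upper below 0.015 m and linear speed of stylus below 0.02 m/s); the robot touches nothing.
It fails at once if a lever or switch is touched by the fingers or the arm (contact force between any of the fingers, the arm and switch_odd above 0.5 N or contact force between any of the fingers, the arm and switch_a above 0.5 N or contact force between any of the fingers, the arm and switch_b above 0.5 N or contact force between any of the fingers, the arm and switch_c above 0.5 N or contact force between any of the fingers, the arm and switch_d above 0.5 N).
It fails at once if another lever is pulled off its far position (below 0.65 rad) (not (value of joint lever_a above 0.65 rad) or not (value of joint lever_b above 0.65 rad) or not (value of joint lever_c above 0.65 rad) or not (value of joint lever_d above 0.65 rad)).
It fails at once if the hand or arm bumps the lamp (more than 5 N) (contact force between any of the fingers, the arm and lamp above 5 N).
It fails at once if a bystander is moved more than 30 mm (distance of any of lotion, compact, giftbox, cream from where it was at the start of the episode above 0.03 m).
It also fails if it takes over 61 s, if anything falls off the work surface, if the arm or the gripper's body presses on something with over 40 N, if the wrist force passes 120 N, or if a joint passes its speed limit or range.

## Working session

There is one attempt and no reset: what is moved stays moved. The work goes in short steps, Python scripts to look and compute and a shell command to move; the robot and the scene stay as the last step left them, time stands still between calls to the robot, and variables do not carry over. Pictures are saved under pics/ and viewed, at most 10 in all, crops included, and the job is handed in when it is done.

```bash
mkdir -p pics; ls
python3 - <<'E'
from workcell import *
import cv2,numpy as np
print(get_obs())
for n in ["scene","side"]:
    c=camera(n); cv2.imwrite(f"pics/{n}0.png",c["frame"][:,:,::-1]); print(n,c["fx"],c["fy"],c["cx"],c["cy"],np.round(c["extrinsics"],4).tolist())
    np.savez(f"pics/{n}0.npz",**c)
E
```

```text
pics
{'clock': 0.0, 'joint_pos': array([ 1.10041786,  0.33289487, -0.06468758,  1.46095359,  0.02159141,
        1.34989126, -0.08847009]), 'joint_velocities': array([-0.00010341,  0.00011381, -0.00039356, -0.00179312,  0.00062627,
       -0.00069817,  0.00132641]), 'tau': array([-3.70087519e-04, -6.25445580e+01,  4.89048916e-02, -3.91598403e+01,
        1.60476915e-02,  1.01400999e-02, -5.29173053e-05]), 'position': array([ 0.27043677, -0.56305868,  0.24149567]), 'ee_rot': array([ 9.75036901e-01,  2.22041694e-01, -1.91628660e-04, -7.00253326e-04]), 'ft_force': array([ 0.03086854, -0.28089336,  0.4228553 ]), 'torque': array([-0.01056599,  0.03685963, -0.01246983]), 'grasp_force': 0.0, 'grip_width': 1.0002220806311346}
scene 597.9032983843513 597.9032983843513 314.0680633103102 246.95571140715805 [[-0.8927, 0.45, 0.0233, 0.5063], [0.2333, 0.5058, -0.8305, -0.0477], [-0.3855, -0.7359, -0.5565, 1.802], [0.0, 0.0, 0.0, 1.0]]
side 460.09992745354185 460.09992745354185 325.2151209780896 233.61298555044752 [[0.9579, -0.2867, -0.0119, -0.5799], [-0.1795, -0.5663, -0.8044, 0.2013], [0.2239, 0.7727, -0.5939, 0.9348], [0.0, 0.0, 0.0, 1.0]]
```

View pics/scene0.png

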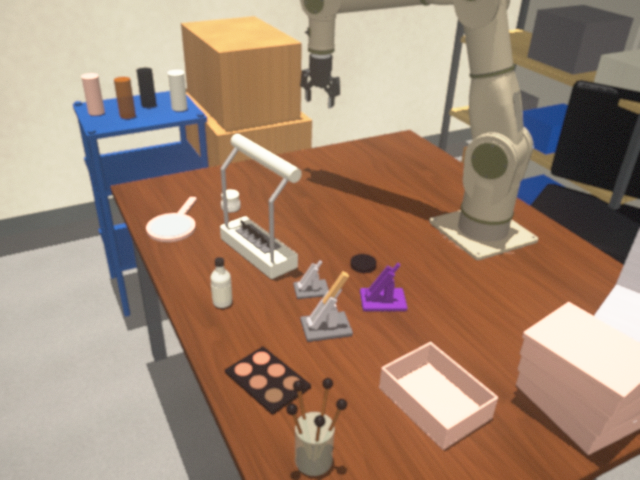

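View pics/side0.png

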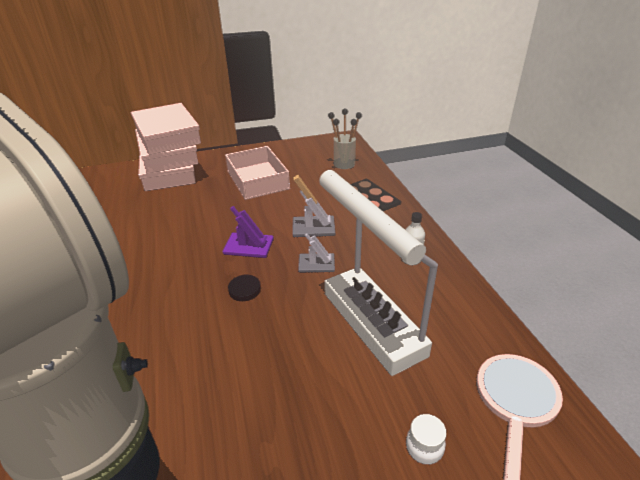

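The scene view shows the grey cradle holding the wooden stylus at about (327,318), with a smaller grey one at (312,282) and a purple one at (384,290). The lamp is at about (258,245). In the side view the cradle is at (314,220) and the five levers run from (358,285) to (395,322). I'll zoom in next.

Run:
```python
import cv2,numpy as np
s=cv2.imread("pics/scene0.png");d=cv2.imread("pics/side0.png")
f=lambda im,x,y,w,h:cv2.resize(im[y:y+h,x:x+w],(400,300),interpolation=cv2.INTER_CUBIC)
# scale 4 (100x75) / lamp 120x90
out=np.vstack([np.hstack([f(s,280,265,100,75),f(d,270,165,100,75)]),np.hstack([f(s,205,200,100,75),f(d,320,275,120,90)])])
cv2.imwrite("pics/zoom.png",out)
```

```text
(no output)
```

View pics/zoom.png

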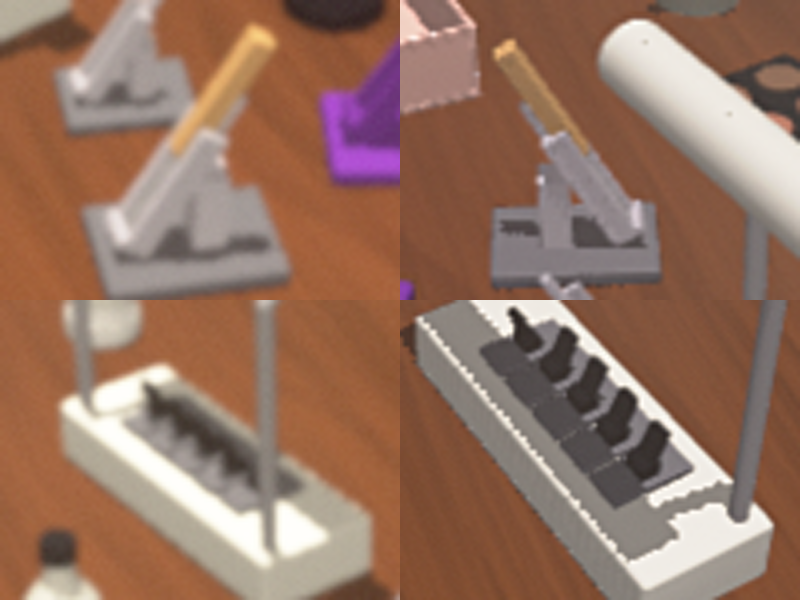

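The stylus leans in the larger grey cradle. In the side zoom the top-left lever, near (350,282) in the full image, leans left (-x) and the other four lean right. I'll cast rays for the lamp and cradle.

```bash
cat > h.py <<'E'
import numpy as np,cv2
def ray(c,u,v):
    E=np.array(c["extrinsics"]);R=E[:3,:3];o=-R.T@E[:3,3]
    d=R.T@np.array([(u-c["cx"])/c["fx"],(v-c["cy"])/c["fy"],1]);return o,d/np.linalg.norm(d)
def onz(c,u,v,z):
    o,d=ray(c,u,v);return o+d*(z-o[2])/d[2]
def tri(c1,p1,c2,p2):
    A=np.zeros((3,3));b=np.zeros(3);ls=[]
    for c,p in((c1,p1),(c2,p2)):
        o,d=ray(c,*p);M=np.eye(3)-np.outer(d,d);A+=M;b+=M@o;ls.append((o,M))
    X=np.linalg.solve(A,b);return X,[round(float(np.linalg.norm(M@(X-o)))*1e3,1) for o,M in ls]
def proj(c,X):
    p=np.array(c["extrinsics"])[:3]@np.r_[X,1];return c["fx"]*p[0]/p[2]+c["cx"],c["fy"]*p[1]/p[2]+c["cy"]
E
python3 - <<'E'
import numpy as np
from h import *
np.set_printoptions(precision=4,suppress=True)
S=dict(np.load("pics/scene0.npz"));D=dict(np.load("pics/side0.npz"))
s=lambda u,v,ox=280,oy=265:(ox+u/4,oy+v/4)
d=lambda u,v:(270+(u-400)/4,165+v/4)
dl=lambda u,v:(320+(u-400)/3.333,275+(v-300)/3.333)
sl=lambda u,v:s(u,v-300,205,200)
print("lamp side",[onz(D,*dl(*p),.045)[:2] for p in((418,318),(638,590),(770,522))])
print("lamp scene",[onz(S,*sl(*p),.045)[:2] for p in((62,405),(170,367),(265,597),(370,520))])
for a in((515,312),(568,335),(598,362),(628,393),(658,425)): print("lev",onz(D,*dl(*a),.08))
print("scene lev",onz(S,*sl(150,385),.08))
print("stylus top",tri(S,s(262,36),D,d(506,46)))
print("cradle side z12",[onz(D,*d(*p),.012)[:2] for p in((492,207),(658,205),(658,265),(492,267))])
print("cradle scene z12",[onz(S,*s(*p),.012)[:2] for p in((83,210),(258,187),(290,265),(105,282))])
print("foot",tri(S,s(120,215),D,d(635,218)))
print("cams",ray(S,320,240),ray(D,320,240))
E
```

```text
lamp side [array([ 0.5852, -0.0707]), array([ 0.6351, -0.3095]), array([ 0.7228, -0.2886])]
lamp scene [array([ 0.7247, -0.2828]), array([ 0.6356, -0.3   ]), array([ 0.685 , -0.0105]), array([ 0.5874, -0.0603])]
lev [ 0.6326 -0.1203  0.08  ]
lev [ 0.6559 -0.1491  0.08  ]
lev [ 0.6643 -0.176   0.08  ]
lev [ 0.6711 -0.2048  0.08  ]
lev [ 0.6773 -0.233   0.08  ]
scene lev [ 0.6773 -0.2282  0.08  ]
stylus top (array([0.5916, 0.1957, 0.1545]), [0.8, 0.8])
cradle side z12 [array([0.5848, 0.2332]), array([0.6919, 0.2016]), array([0.6713, 0.1364]), array([0.5688, 0.1666])]
cradle scene z12 [array([0.6729, 0.1382]), array([0.5672, 0.1643]), array([0.5847, 0.2339]), array([0.6889, 0.2008])]
foot (array([0.6648, 0.1689, 0.0288]), [1.0, 1.0])
cams (array([1.1578, 1.1225, 0.9515]), array([-0.3971, -0.7373, -0.5466])) (array([ 0.3823, -0.7746,  0.7102]), array([ 0.2105,  0.768 , -0.6049]))
```

```bash
python3 -m inch '[{"slide":[0.13,0.46,0.04],"yaw":-0.727},{"slide":[0.13,0.46,0.04],"yaw":-0.727},{"slide":[0.13,0.46,0.04],"yaw":-0.727},{"slide":[0.13,0.46,0.04],"yaw":-0.727},{"slide":[0.13,0.46,0.04],"yaw":-0.727},{"slide":[0.13,0.46,0.04],"yaw":-0.727},{"slide":[0.13,0.46,0.04],"yaw":-0.727},{"slide":[0.13,0.46,0.04],"yaw":-0.727},{"slide":[0.13,0.46,0.04],"yaw":-0.727},{"slide":[0.13,0.46,0.04],"yaw":-0.727},{"slide":[0.13,0.46,0.04],"yaw":-0.727},{"slide":[0.13,0.46,0.04],"yaw":-0.727},{"slide":[0.13,0.46,0.04],"yaw":-0.727},{"slide":[0.13,0.46,0.04],"yaw":-0.727}]' 0 40
```

```text
clock: 1.27
position: [0.4008, -0.1022, 0.2823]
ee_rot: [0.99, -0.138, 0.0, 0.0]
ft_force: [-0.0, -0.7, -0.2]
grip_width: 1.003
grasp_force: 0.0
```

```bash
python3 -m inch '[{"slide":[0.195,0.296,-0.04],"yaw":0},{"slide":[0.195,0.296,-0.04],"yaw":0},{"slide":[0.195,0.296,-0.04],"yaw":0},{"slide":[0.195,0.296,-0.04],"yaw":0},{"slide":[0.195,0.296,-0.04],"yaw":0},{"slide":[0.195,0.296,-0.04],"yaw":0},{"slide":[0.195,0.296,-0.04],"yaw":0},{"slide":[0.195,0.296,-0.04],"yaw":0},{"slide":[0.195,0.296,-0.04],"yaw":0},{"slide":[0.195,0.296,-0.04],"yaw":0},{"slide":[0.195,0.296,-0.04],"yaw":0},{"slide":[0.195,0.296,-0.04],"yaw":0}]'
python3 - <<'E'
from workcell import *
import cv2,numpy as np
from h import *
o=get_obs();print(o["position"],o["joint_pos"])
c=camera("wrist");np.savez("pics/w1.npz",**c);cv2.imwrite("pics/w1.png",c["frame"][:,:,::-1])
hsv=cv2.cvtColor(c["frame"],cv2.COLOR_RGB2HSV)
m=cv2.inRange(hsv,(10,70,120),(28,200,255))
n,l,st,ce=cv2.connectedComponentsWithStats(m)
for i in np.argsort(-st[1:,4])[:3]+1: print(st[i],ce[i])
print(proj(c,[.5916,.1957,.155]),proj(c,[.6624,.1747,.025]))
E
```

```text
clock: 2.27
position: [0.5959, 0.1908, 0.2417]
ee_rot: [0.99, -0.14, -0.0, 0.001]
ft_force: [-0.1, -0.0, 0.1]
grip_width: 1.002
grasp_force: 0.0
[0.59585985 0.19075583 0.24166281] [ 0.1507144   0.42321891 -0.71579413  1.42881854  0.27794375  1.39362481
 -2.42214044]
[     0      0    640    418 134702] [322.10284183 176.66567683]
[ 308  175   20   93 1737] [317.00345423 222.62061025]
[ 114   41   40   43 1239] [133.4511703   61.55851493]
(np.float64(317.06093320228274), np.float64(258.38323220488326)) (np.float64(319.08522527511445), np.float64(142.6973098638413))
```

View pics/w1.png

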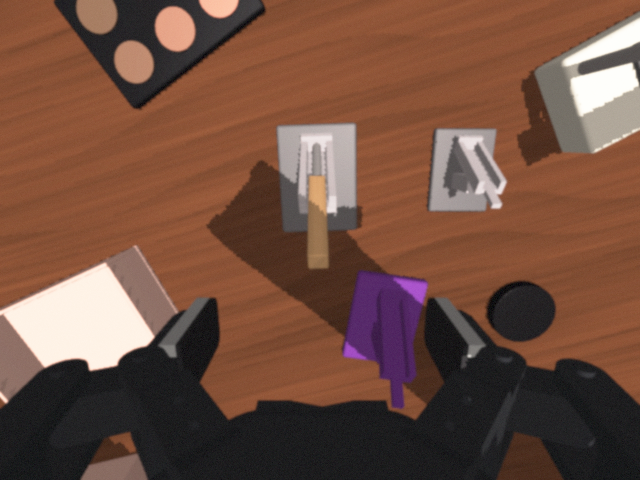

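The wrist view shows the stylus lying along column 317, with its top at (317,260) and its foot at (316,146). That matches the projected estimate, so I'll descend and grip.

```bash
python3 -m inch '[{"slide":[0,0.002,-0.03],"yaw":0},{"slide":[0,0.002,-0.06],"yaw":0},{"slide":[0,0.002,-0.085],"yaw":0},{"slide":[0,0.002,-0.1],"yaw":0},{"slide":[0,0.002,-0.105],"yaw":0},{"slide":[0,0.002,-0.105],"yaw":0},{"slide":[0,0.002,-0.105],"yaw":0},{"slide":[0,0.002,-0.105],"yaw":0}]'
python3 -m inch '[{"slide":[0,0,0]},{"slide":[0,0,0]},{"slide":[0,0,0]},{"slide":[0,0,0]},{"slide":[0,0,0]},{"slide":[0,0,0]},{"slide":[0,0,0]},{"slide":[0,0,0]},{"slide":[0,0,0]},{"slide":[0,0,0]},{"slide":[0,0,0]},{"slide":[0,0,0]}]' 255 40
```

```text
clock: 2.98
position: [0.5965, 0.1945, 0.1391]
ee_rot: [0.99, -0.139, 0.001, -0.0]
ft_force: [-0.3, -0.3, 0.4]
grip_width: 0.998
grasp_force: 0.0invalid input
```

```bash
python3 -m inch '[{"slide":[0,0,-0.002],"yaw":0},{"slide":[0,0,-0.002],"yaw":0},{"slide":[0,0,-0.002],"yaw":0},{"slide":[0,0,-0.002],"yaw":0},{"slide":[0,0,-0.002],"yaw":0},{"slide":[0,0,-0.002],"yaw":0},{"slide":[0,0,-0.002],"yaw":0},{"slide":[0,0,-0.002],"yaw":0},{"slide":[0,0,-0.002],"yaw":0},{"slide":[0,0,-0.002],"yaw":0},{"slide":[0,0,-0.002],"yaw":0},{"slide":[0,0,-0.002],"yaw":0}]' 255 40
```

```text
clock: 3.98
position: [0.5957, 0.1946, 0.1354]
ee_rot: [0.99, -0.139, 0.0, -0.0]
ft_force: [-0.0, -0.2, 2.3]
grip_width: 0.159
grasp_force: 43.5
```

```bash
python3 -m inch '[{"slide":[0,0,0.03],"yaw":0},{"slide":[0,0,0.065],"yaw":0},{"slide":[0,0,0.1],"yaw":0},{"slide":[0,0,0.13],"yaw":0},{"slide":[0,0,0.14],"yaw":0},{"slide":[0,0,0.14],"yaw":0},{"slide":[0,0,0.14],"yaw":0},{"slide":[0,0,0.14],"yaw":0}]' 255 40
python3 - <<'E'
from workcell import *
import cv2,numpy as np
from h import *
S=dict(np.load("pics/scene0.npz"));D=dict(np.load("pics/side0.npz"))
print("compact",onz(D,244,287,.016),"purple base",onz(D,248,246,.012),"smallgrey",onz(D,317,263,.01),"lotion",onz(S,222,303,.0),onz(D,427,445,.03))
c=camera("side");np.savez("pics/d2.npz",**c);e=camera("scene");np.savez("pics/s2.npz",**e)
p=get_obs()["position"];print(p)
print(proj(c,p),proj(e,p))
cv2.imwrite("pics/lift.png",np.hstack([cv2.resize(a["frame"][max(v-100,0):v+200,u-100:u+100,::-1],(400,600),interpolation=cv2.INTER_CUBIC) for a,(u,v) in((c,[int(round(t)) for t in proj(c,p)]),(e,[int(round(t)) for t in proj(e,p)]))]))
E
```

```text
clock: 4.65
position: [0.595, 0.1942, 0.2732]
ee_rot: [0.99, -0.139, -0.001, 0.001]
ft_force: [-0.2, -0.2, -1.5]
grip_width: 0.156
grasp_force: 43.3
compact [ 0.41676894 -0.00699891  0.016     ] purple base [0.4486838  0.14207482 0.012     ] smallgrey [0.59436344 0.03042035 0.01      ] lotion [ 0.82044923 -0.0077358   0.        ] [ 0.63112767 -0.45842396  0.03      ]
[0.59505305 0.19419686 0.2733077 ]
(np.float64(295.22985286778714), np.float64(131.04856065106623)) (np.float64(346.2742477323607), np.float64(229.35096731220068))
```

View pics/lift.png

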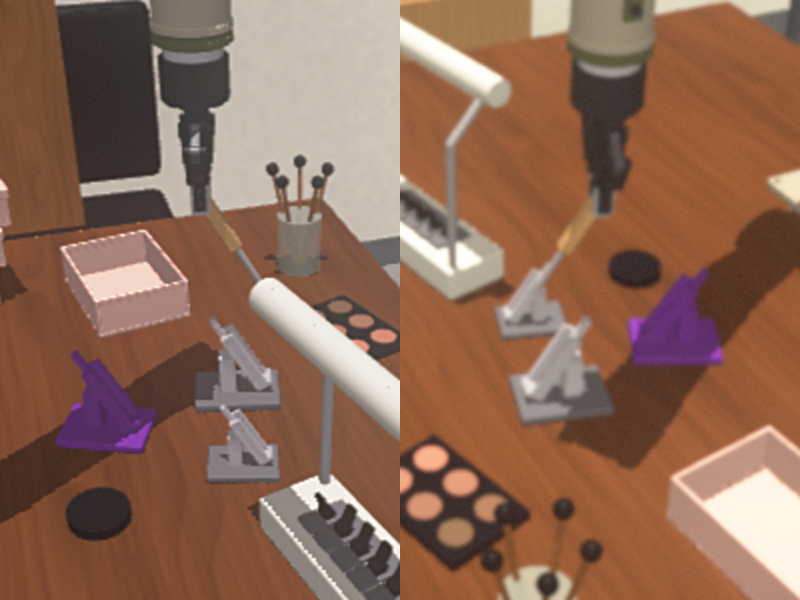

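The stylus is held at about a 30° lean, and the top-left lever is confirmed as the odd one. The hand stays vertical, so I need more lean to pass before the tube. I'll get it by pressing the tip on the bare table at a light grip.

```bash
python3 -m inch '[{"slide":[-0.145,-0.134,0],"yaw":0.2},{"slide":[-0.145,-0.134,0],"yaw":0.3},{"slide":[-0.145,-0.134,0],"yaw":0.4},{"slide":[-0.145,-0.134,0],"yaw":0.489},{"slide":[-0.145,-0.134,0],"yaw":0.489},{"slide":[-0.1325,-0.408,0],"yaw":0.489},{"slide":[-0.1325,-0.408,0],"yaw":0.489},{"slide":[-0.1325,-0.408,0],"yaw":0.489},{"slide":[-0.1325,-0.408,0],"yaw":0.489},{"slide":[-0.1325,-0.408,0],"yaw":0.489},{"slide":[-0.1325,-0.408,0],"yaw":0.489},{"slide":[-0.1325,-0.408,-0.03],"yaw":0.489},{"slide":[-0.1325,-0.408,-0.06],"yaw":0.489},{"slide":[-0.1325,-0.408,-0.09],"yaw":0.489},{"slide":[-0.1325,-0.408,-0.12],"yaw":0.489},{"slide":[-0.1325,-0.408,-0.14],"yaw":0.489},{"slide":[-0.1325,-0.408,-0.15],"yaw":0.489},{"slide":[-0.1325,-0.408,-0.15],"yaw":0.489},{"slide":[-0.1325,-0.408,-0.15],"yaw":0.489}]' 255 20
```

```text
clock: 6.33
position: [0.4631, -0.2133, 0.1255]
ee_rot: [0.994, 0.105, -0.0, -0.0]
ft_force: [0.5, -0.6, 0.1]
grip_width: 0.155
grasp_force: 43.3
```

```bash
python3 -m inch '[{"slide":[0,0,-0.008],"yaw":0},{"slide":[0,0,-0.012],"yaw":0},{"slide":[-0.006,-0.0013,-0.016],"yaw":0},{"slide":[-0.012,-0.0025,-0.02],"yaw":0},{"slide":[-0.018,-0.0037,-0.024],"yaw":0},{"slide":[-0.023,-0.0048,-0.029],"yaw":0},{"slide":[-0.028,-0.006,-0.033],"yaw":0},{"slide":[-0.033,-0.007,-0.038],"yaw":0},{"slide":[-0.037,-0.008,-0.042],"yaw":0},{"slide":[-0.037,-0.008,-0.042],"yaw":0},{"slide":[-0.037,-0.008,-0.042],"yaw":0}]' 255 20
python3 - <<'E'
from workcell import *
import cv2,numpy as np
from h import *
c=camera("side");e=camera("scene");np.savez("pics/d3.npz",**c);np.savez("pics/s3.npz",**e)
p=get_obs()["position"];print(get_obs()["ft_force"])
f=lambda a:[int(round(t)) for t in proj(a,p)]
print(f(c),f(e))
cv2.imwrite("pics/press.png",np.hstack([cv2.resize(a["frame"][v-60:v+60,u-40:u+60,::-1],(400,480),interpolation=cv2.INTER_CUBIC) for a,(u,v) in((c,f(c)),(e,f(e)))]))
E
```

```text
clock: 7.25
position: [0.4256, -0.2218, 0.0836]
ee_rot: [0.995, 0.104, -0.0, 0.0]
ft_force: [-2.1, -0.4, 4.9]
grip_width: 0.155
grasp_force: 45.3
[-2.39853464 -0.48997938  3.3239021 ]
[263, 338] [324, 203]
```

View pics/press.png

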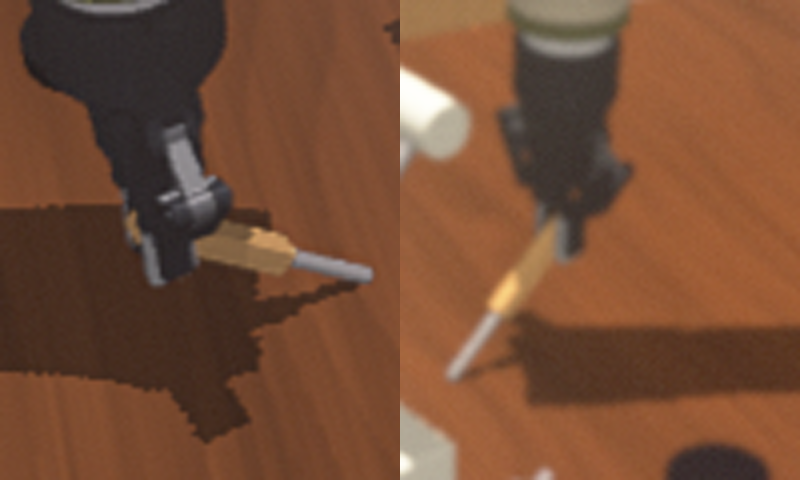

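The stylus has turned in the grip to a larger lean. The tip is at side (315.5,347) and scene (297,237.5).

```bash
python3 - <<'E'
import numpy as np
from h import *
c=dict(np.load("pics/d3.npz"));e=dict(np.load("pics/s3.npz"))
X,r=tri(c,(315.5,346.75),e,(297,237.5));g=np.array([.4256,-.2218,.0916])
print(X,r,onz(c,315.5,346.75,.003),X-g,np.linalg.norm(X-g))
ax=np.array([np.cos(.209),np.sin(.209)]);ay=np.array([-ax[1],ax[0]]);print((X-g)[:2]@ax,(X-g)[:2]@ay)
E
python3 -m inch '[{"slide":[0,0,0.04],"yaw":0},{"slide":[0,0,0.08],"yaw":0},{"slide":[0,0,0.1],"yaw":0},{"slide":[0,0,0.1],"yaw":0},{"slide":[0,0,0.1],"yaw":0},{"slide":[0,0,0.1],"yaw":0}]' 255 120
```

```text
[ 0.52382609 -0.20049269  0.00062841] [1.7, 1.7] [ 0.52489395 -0.20318674  0.003     ] [ 0.09822609  0.02130731 -0.09097159] 0.13556620103737602
0.1005094540240412 0.00046351413673251544
clock: 7.85
position: [0.4256, -0.2211, 0.1825]
ee_rot: [0.994, 0.105, -0.001, -0.0]
ft_force: [-0.0, 0.3, -0.5]
grip_width: 0.143
grasp_force: 116.9
```

```bash
python3 -m inch '[{"slide":[0.04,0.037,0],"yaw":0},{"slide":[0.07,0.065,-0.01],"yaw":0},{"slide":[0.083,0.075,-0.03],"yaw":0},{"slide":[0.083,0.075,-0.037],"yaw":0},{"slide":[0.083,0.075,-0.037],"yaw":0},{"slide":[0.083,0.075,-0.037],"yaw":0},{"slide":[0.083,0.075,-0.037],"yaw":0}]' 255 120
python3 - <<'E'
from workcell import *
import cv2,numpy as np
from h import *
c=camera("side");e=camera("scene");np.savez("pics/d4.npz",**c);np.savez("pics/s4.npz",**e)
print(get_obs()["ft_force"])
f=lambda a:[int(round(t)) for t in proj(a,[.62,-.13,.1])]
print(f(c),f(e))
cv2.imwrite("pics/pre.png",np.hstack([cv2.resize(a["frame"][v-60:v+60,u-50:u+50,::-1],(400,480),interpolation=cv2.INTER_CUBIC) for a,(u,v) in((c,f(c)),(e,f(e)))]))
E
```

```text
clock: 8.43
position: [0.5084, -0.1474, 0.1462]
ee_rot: [0.995, 0.104, -0.0, 0.0]
ft_force: [-0.5, 0.3, -0.9]
grip_width: 0.141
grasp_force: 117.1
[-0.5860267   0.14370736 -0.85574078]
[350, 275] [276, 228]
```

View pics/pre.png

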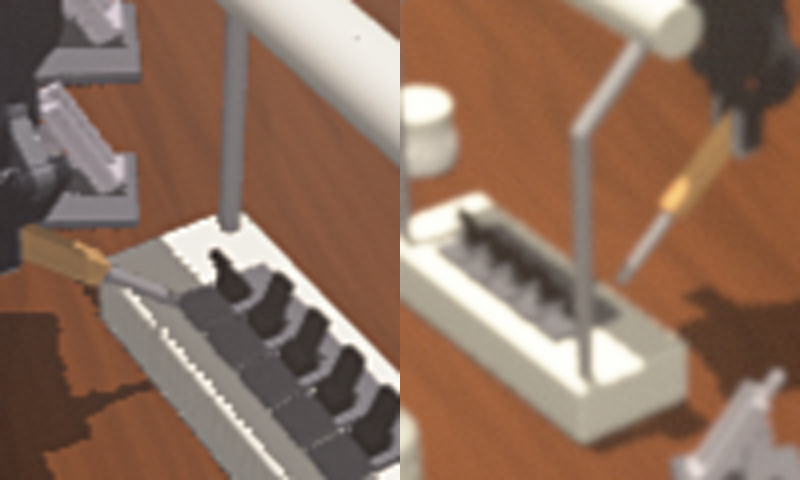

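The tip shows at side (344.5,289) and scene (281.5,237.5), just in front of the odd lever.

Run:
```python
import numpy as np
from h import *
c=dict(np.load("pics/d4.npz"));e=dict(np.load("pics/s4.npz"))
X,r=tri(c,(344.5,289.25),e,(281.5,237.5))
ax=np.array([np.cos(.209),np.sin(.209)]);ay=np.array([-ax[1],ax[0]])
L=lambda X:(np.array(X[:2])-[.655,-.176])
print(X,r,L(X)@ax,L(X)@ay)
# odd lever end in side zoom (215,255), base (237,300)
for u,v,z in((215,256,.08),(237,301,.051)):
    Y=onz(c,300+u/4,215+v/4,z);print(Y,L(Y)@ax,L(Y)@ay)
# bezel corners odd: 
for u,v in((180,295),(253,265)):
    Y=onz(c,300+u/4,215+v/4,.051);print(Y,L(Y)@ax,L(Y)@ay)
for n,v in (("scene",None),):pass
```

```text
[ 0.60605911 -0.12832479  0.0654343 ] [2.4, 2.4] -0.037984147487276555 0.056792084974241985
[ 0.63068629 -0.12097544  0.08      ] -0.012368027146275443 0.058871817265743295
[ 0.64140725 -0.12683304  0.051     ] -0.003095705689950712 0.050917282709909424
[ 0.61477577 -0.11379348  0.051     ] -0.026442191225296736 0.06919863542485151
[ 0.65888628 -0.10355747  0.051     ] 0.018832215273044274 0.07005976592865588
```

```bash
python3 -m inch '[{"slide":[0.010,0.004,0],"yaw":0},{"slide":[0.016,0.0055,0],"yaw":0},{"slide":[0.020,0.0063,0],"yaw":0},{"slide":[0.024,0.007,0],"yaw":0},{"slide":[0.028,0.008,0],"yaw":0},{"slide":[0.032,0.009,0],"yaw":0},{"slide":[0.035,0.0095,0],"yaw":0},{"slide":[0.037,0.01,0],"yaw":0},{"slide":[0.037,0.01,0],"yaw":0},{"slide":[0.037,0.01,0],"yaw":0}]' 255 120
python3 - <<'E'
from workcell import *
import cv2,numpy as np
from h import *
c=camera("side");e=camera("scene");np.savez("pics/d5.npz",**c);np.savez("pics/s5.npz",**e)
print(get_obs()["ft_force"])
f=lambda a:[int(round(t)) for t in proj(a,[.63,-.13,.1])]
print(f(c),f(e))
cv2.imwrite("pics/push.png",np.hstack([cv2.resize(a["frame"][v-60:v+60,u-50:u+50,::-1],(400,480),interpolation=cv2.INTER_CUBIC) for a,(u,v) in((c,f(c)),(e,f(e)))]))
E
```

```text
clock: 9.37
position: [0.5435, -0.1376, 0.1466]
ee_rot: [0.995, 0.104, -0.003, 0.0]
ft_force: [-20.1, -2.1, 15.9]
grip_width: 0.14
grasp_force: 119.9
[-18.40717657  -1.54170103  17.03229184]
[355, 274] [272, 228]
```

View pics/push.png

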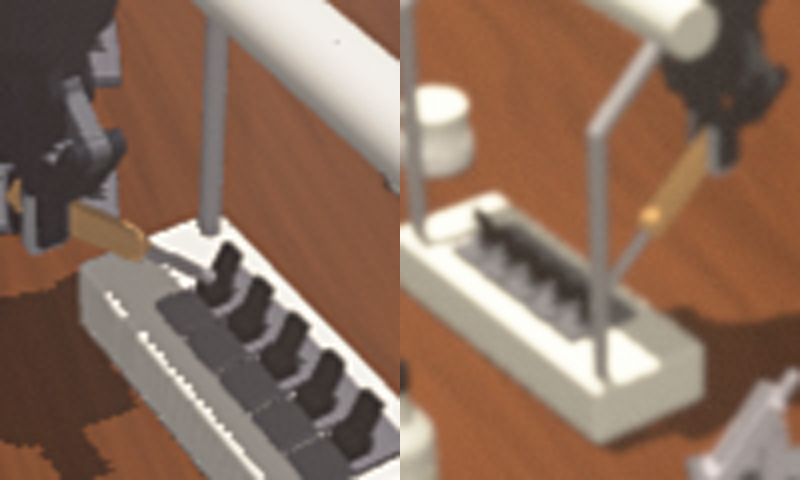

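The lever now leans like its neighbours, against its stop with about 20 N. I'll back off, then turn the stylus back to 30° by pushing its tip on the lamp base's near face.

```bash
python3 -m inch '[{"slide":[-0.02,-0.0042,0.002],"yaw":0},{"slide":[-0.05,-0.0106,0.002],"yaw":0},{"slide":[-0.0636,-0.0135,0],"yaw":0},{"slide":[-0.0636,-0.0135,-0.02],"yaw":0},{"slide":[-0.0636,-0.0135,-0.037],"yaw":0},{"slide":[-0.0636,-0.0135,-0.037],"yaw":0},{"slide":[-0.0636,-0.0135,-0.037],"yaw":0}]' 255 20
python3 - <<'E'
from workcell import *
import cv2,numpy as np
from h import *
c=camera("side");e=camera("scene");np.savez("pics/d6.npz",**c);np.savez("pics/s6.npz",**e)
p=get_obs()["position"]
f=lambda a:[int(round(t)) for t in proj(a,p+[.08,0,-.02])]
print(f(c),f(e))
cv2.imwrite("pics/back.png",np.hstack([cv2.resize(a["frame"][v-60:v+60,u-50:u+50,::-1],(400,480),interpolation=cv2.INTER_CUBIC) for a,(u,v) in((c,f(c)),(e,f(e)))]))
E
```

```text
clock: 10.05
position: [0.4825, -0.1496, 0.1092]
ee_rot: [0.994, 0.105, -0.0, -0.0]
ft_force: [0.7, 0.0, -0.2]
grip_width: 0.145
grasp_force: 117.1
[326, 292] [292, 223]
```

View pics/back.png

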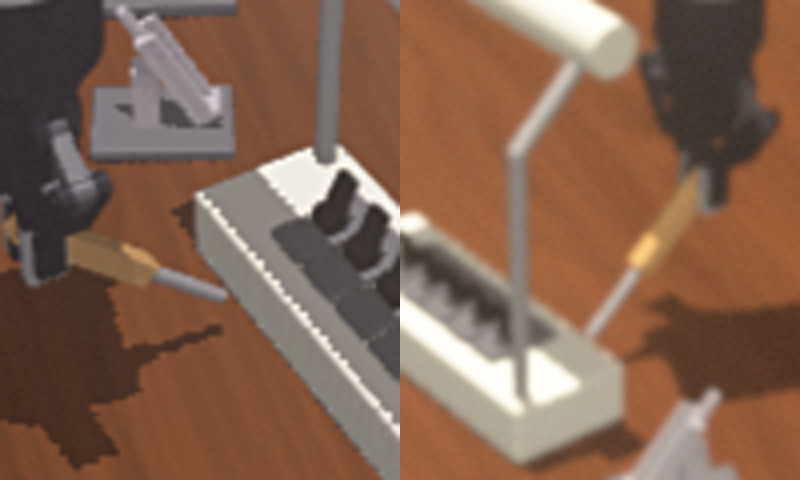

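```bash
python3 -m inch '[{"slide":[0.009,0.0019,0],"yaw":0},{"slide":[0.015,0.0032,0.004],"yaw":0},{"slide":[0.020,0.0043,0.009],"yaw":0},{"slide":[0.026,0.0055,0.014],"yaw":0},{"slide":[0.031,0.0066,0.019],"yaw":0},{"slide":[0.036,0.0077,0.023],"yaw":0},{"slide":[0.041,0.0087,0.026],"yaw":0},{"slide":[0.045,0.0096,0.029],"yaw":0},{"slide":[0.045,0.0096,0.029],"yaw":0},{"slide":[0.045,0.0096,0.029],"yaw":0}]' 255 20
python3 - <<'E'
from workcell import *
import cv2,numpy as np
from h import *
c=dict(np.load("pics/d6.npz"));e=dict(np.load("pics/s6.npz"))
print("before",tri(c,(332,306),e,(289.5,246)))
c=camera("side");e=camera("scene");np.savez("pics/d7.npz",**c);np.savez("pics/s7.npz",**e)
p=get_obs()["position"]
f=lambda a:[int(round(t)) for t in proj(a,p+[.06,0,-.03])]
print(f(c),f(e))
cv2.imwrite("pics/rot.png",np.hstack([cv2.resize(a["frame"][v-60:v+60,u-50:u+50,::-1],(400,480),interpolation=cv2.INTER_CUBIC) for a,(u,v) in((c,f(c)),(e,f(e)))]))
E
```

```text
clock: 10.98
position: [0.5273, -0.1403, 0.1388]
ee_rot: [0.994, 0.105, -0.001, 0.0]
ft_force: [-6.5, -1.1, 2.4]
grip_width: 0.139
grasp_force: 116.1
before (array([ 0.57956882, -0.13128703,  0.02845267]), [1.4, 1.4])
[336, 279] [285, 220]
```

View pics/rot.png

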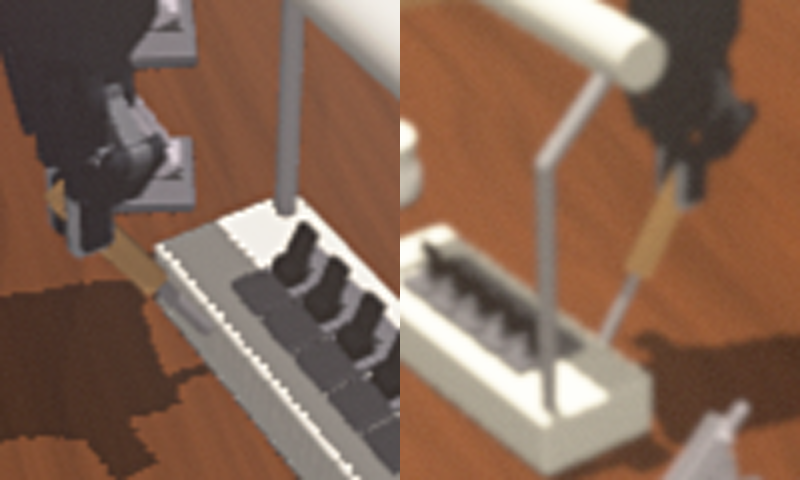

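Picture budget used, so from here I'll measure numerically. The tip is at side (338,302) and scene (286,245.5), and the lever stays over.

```bash
python3 - <<'E'
import numpy as np
from h import *
c=dict(np.load("pics/d7.npz"));e=dict(np.load("pics/s7.npz"))
X,r=tri(c,(338,302),e,(286,245.5));g=np.array([.5273,-.1403,.1468])
ax=np.array([np.cos(.209),np.sin(.209),0]);ay=np.array([-ax[1],ax[0],0])
d=X-g;print(X,r,d@ax,d@ay,d[2],np.linalg.norm(d),np.degrees(np.arctan2(d@ax,-d[2])))
for cc,p in((c,(338,302)),(e,(286,245.5))):
    o,v=ray(cc,*p);P=o+v*((g-o)@ay)/(v@ay);q=P-g;print(P,np.degrees(np.arctan2(q@ax,-q[2])),np.linalg.norm(q))
E
python3 -m inch '[{"slide":[-0.03,-0.006,0],"yaw":0},{"slide":[-0.06,-0.01,0.01],"yaw":0},{"slide":[-0.077,0,0.05],"yaw":0},{"slide":[-0.077,0,0.09],"yaw":0},{"slide":[-0.077,0,0.135],"yaw":0},{"slide":[-0.077,0,0.135],"yaw":0},{"slide":[-0.077,0,0.135],"yaw":0},{"slide":[-0.077,0.2,0.135],"yaw":0},{"slide":[-0.077,0.2,0.135],"yaw":0},{"slide":[-0.077,0.2,0.135],"yaw":-0.1},{"slide":[-0.077,0.2,0.135],"yaw":-0.2},{"slide":[-0.077,0.2,0.135],"yaw":-0.3},{"slide":[-0.077,0.2,0.135],"yaw":-0.4},{"slide":[-0.077,0.2,0.135],"yaw":-0.489},{"slide":[-0.077,0.2,0.135],"yaw":-0.489},{"slide":[-0.077,0.2,0.135],"yaw":-0.489}]' 255 60
```

```text
[ 0.59208408 -0.12948969  0.0346338 ] [2.3, 2.3] 0.0656172473115538 -0.0028664495399758658 -0.11216620424882123 0.12998114114477963 30.327640903183173
[ 0.59574226 -0.12578359  0.02968608] 30.854425457492415 0.13642118328689545
[ 0.59073684 -0.12684522  0.03608731] 30.35888873096278 0.1283065215213807
clock: 12.42
position: [0.4505, 0.0598, 0.2727]
ee_rot: [0.99, -0.138, -0.001, -0.0]
ft_force: [0.5, -0.6, -0.3]
grip_width: 0.142
grasp_force: 115.4
```

```bash
python3 -m inch '[{"slide":[0.04,0.037,0],"yaw":0},{"slide":[0.08,0.074,0],"yaw":0},{"slide":[0.12,0.111,0],"yaw":0},{"slide":[0.14,0.13,0],"yaw":0},{"slide":[0.145,0.135,0],"yaw":0},{"slide":[0.145,0.135,0],"yaw":0},{"slide":[0.145,0.135,0],"yaw":0},{"slide":[0.145,0.135,0],"yaw":0},{"slide":[0.145,0.135,0],"yaw":0}]' 255 60
cat > cmp.py <<'E'
from workcell import *
import cv2,numpy as np
from h import *
np.set_printoptions(precision=4,suppress=True)
p=get_obs()["position"];print(p)
g=p+[0,0,.008];T=g+np.array([.069*.961,-.069*.276,-.1195])
tips={}
for n,b,old in(("side","d3","d2"),("scene","s3","s2")):
    c=camera(n);bg=dict(np.load(f"pics/{b}.npz"))["frame"];of=dict(np.load(f"pics/{old}.npz"))["frame"]
    np.savez(f"pics/{n}_now.npz",**c)
    a=np.array(proj(c,g+.45*(T-g)));t=np.array(proj(c,T));u=(t-a)/np.linalg.norm(t-a);q=np.array([-u[1],u[0]])
    roi=np.zeros(bg.shape[:2],np.uint8);cv2.line(roi,tuple(int(round(k)) for k in a),tuple(int(round(k)) for k in t+8*u),255,20)
    print(n,"pred tip",t)
    for lab,f in(("old",of),("now",c["frame"])):
        m=(cv2.absdiff(f,bg).max(2)>28)&(roi>0)
        k,l,st,_=cv2.connectedComponentsWithStats(m.astype(np.uint8));m=l==1+np.argmax(st[1:,4])
        v,x=np.nonzero(m);P=np.c_[x,v]-t;s=P@u;w=P@q
        co=np.polyfit(s,w,1);end=np.percentile(s,99.5);tp=t+end*u+np.polyval(co,end)*q
        print(lab,m.sum(),"tip",tp,"slope",np.degrees(np.arctan(co[0])))
        tips[n,lab]=(c,tp)
for lab in("old","now"): print(lab,tri(*tips["side",lab],*tips["scene",lab]))
E
python3 cmp.py
```

```text
clock: 13.17
position: [0.5954, 0.1935, 0.2735]
ee_rot: [0.99, -0.139, 0.0, 0.0]
ft_force: [0.3, -0.3, -0.3]
grip_width: 0.145
grasp_force: 115.5
[0.5954 0.1935 0.2735]
side pred tip [326.0253 173.4808]
old 134 tip [324.1634 171.1156] slope 1.5492789389181945
now 136 tip [325.7375 170.3959] slope -1.523143710564582
scene pred tip [313.117  274.1537]
old 228 tip [320.6383 262.9295] slope -4.86096311353565
now 247 tip [314.6299 269.2747] slope -1.6466606757735445
old (array([0.6459, 0.1629, 0.1787]), [7.6, 7.6])
now (array([0.6587, 0.1721, 0.1725]), [1.6, 1.6])
```

```bash
python3 -m inch '[{"slide":[0,0.001,-0.03],"yaw":0},{"slide":[0,0.001,-0.06],"yaw":0},{"slide":[0,0.001,-0.085],"yaw":0},{"slide":[0,0.001,-0.105],"yaw":0},{"slide":[0,0.001,-0.118],"yaw":0},{"slide":[0,0.001,-0.126],"yaw":0},{"slide":[0,0.001,-0.126],"yaw":0},{"slide":[0,0.001,-0.126],"yaw":0}]' 255 20
python3 -m inch '[{"slide":[0,0,-0.003],"yaw":0},{"slide":[0,0,-0.006],"yaw":0},{"slide":[0,0,-0.008],"yaw":0},{"slide":[0,0,-0.009],"yaw":0},{"slide":[0,0,-0.009],"yaw":0},{"slide":[0,0,-0.009],"yaw":0}]' 255 20
```

```text
clock: 13.93
position: [0.5959, 0.1956, 0.1483]
ee_rot: [0.99, -0.139, 0.0, -0.0]
ft_force: [0.5, -0.2, -0.3]
grip_width: 0.141
grasp_force: 115.4
clock: 14.43
position: [0.5957, 0.1957, 0.1385]
ee_rot: [0.99, -0.139, 0.0, 0.0]
ft_force: [0.4, -0.5, -0.6]
grip_width: 0.137
grasp_force: 115.4
```

```bash
python3 -m inch '[{"slide":[0,-0.001,-0.001],"yaw":0},{"slide":[0,-0.001,-0.002],"yaw":0},{"slide":[0,-0.001,-0.003],"yaw":0},{"slide":[0,-0.001,-0.004],"yaw":0},{"slide":[0,-0.001,-0.004],"yaw":0}]' 255 20
python3 - <<'E'
from workcell import *
import numpy as np,cv2
from h import *
np.set_printoptions(precision=4,suppress=True)
for n in("side","scene"):
    a=dict(np.load(f"pics/{n}0.npz"));b=camera(n)
    foot=np.array([.6624,.1747,.025]);ax=np.array([-.961*.5,.276*.5,.866])
    # wood-coloured pixels near handle's visible part, before/now
    m=np.zeros((480,640),np.uint8);P=[tuple(int(round(k)) for k in proj(a,foot+ax*s)) for s in(.06,.125)]
    cv2.line(m,P[0],P[1],255,14)
    for l,f in(("0",a["frame"]),("now",b["frame"])):
        h=cv2.cvtColor(f,cv2.COLOR_RGB2HSV);w=(cv2.inRange(h,(12,60,130),(28,255,255))>0)&(m>0)
        v,u=np.nonzero(w);vx,vy,x0,y0=cv2.fitLine(np.c_[u,v].astype(np.float32),cv2.DIST_L2,0,.01,.01).ravel()
        print(n,l,w.sum(),x0,y0,"ang",np.degrees(np.arctan(vx/vy)))
E
```

```text
clock: 14.85
position: [0.597, 0.1945, 0.1353]
ee_rot: [0.99, -0.14, 0.002, -0.0]
ft_force: [4.4, -1.4, 4.7]
grip_width: 0.142
grasp_force: 116.0
side 0 183 304.9071 189.18033 ang 39.25641
side now 99 309.0505 194.12122 ang 47.361557
scene 0 297 334.45117 288.08417 ang -39.1555
scene now 200 331.18 291.72 ang -37.743504
```

Light contact with the foot and the trough's back, at the same pose as the original grasp, so I'll release.

```bash
python3 -m inch '[{"slide":[-0.001,0,0],"yaw":0},{"slide":[-0.001,0,0],"yaw":0},{"slide":[-0.001,0,0],"yaw":0},{"slide":[-0.001,0,0],"yaw":0},{"slide":[-0.001,0,0],"yaw":0},{"slide":[-0.001,0,0],"yaw":0},{"slide":[-0.001,0,0],"yaw":0},{"slide":[-0.001,0,0],"yaw":0},{"slide":[-0.001,0,0],"yaw":0},{"slide":[-0.001,0,0],"yaw":0}]' 0 20
python3 -m inch '[{"slide":[0,0,0.02],"yaw":0},{"slide":[0,0,0.05],"yaw":0},{"slide":[0,0,0.08],"yaw":0},{"slide":[0,0,0.105],"yaw":0},{"slide":[0,0,0.105],"yaw":0},{"slide":[0,0,0.105],"yaw":0},{"slide":[-0.145,-0.134,0.14],"yaw":0},{"slide":[-0.145,-0.134,0.14],"yaw":0},{"slide":[-0.145,-0.134,0.14],"yaw":0},{"slide":[-0.145,-0.134,0.14],"yaw":0},{"slide":[-0.145,-0.134,0.14],"yaw":0},{"slide":[-0.145,-0.134,0.14],"yaw":0},{"slide":[-0.145,-0.134,0.14],"yaw":0},{"slide":[-0.145,-0.134,0.14],"yaw":0}]'
python3 - <<'E'
from workcell import *
import numpy as np,cv2
from h import *
np.set_printoptions(precision=4,suppress=True)
foot=np.array([.6624,.1747,.025]);ax=np.array([-.961*.5,.276*.5,.866]);tops=[]
for n in("side","scene"):
    a=dict(np.load(f"pics/{n}0.npz"));b=camera(n)
    m=np.zeros((480,640),np.uint8);P=[tuple(int(round(k)) for k in proj(a,foot+ax*s)) for s in(.04,.155)]
    cv2.line(m,P[0],P[1],255,16)
    print(n,"diff on stylus>40:",((cv2.absdiff(a["frame"],b["frame"]).max(2)>40)&(m>0)).sum(),"of",(m>0).sum())
    for l,f in(("0",a["frame"]),("now",b["frame"])):
        h=cv2.cvtColor(f,cv2.COLOR_RGB2HSV);w=(cv2.inRange(h,(12,60,130),(28,255,255))>0)&(m>0)
        v,u=np.nonzero(w);print(n,l,w.sum(),u.mean(),v.mean(),v.min(),v.max())
    c=[int(round(k)) for k in proj(a,[.6425,-.1173,.065])]
    # dark lever pixels
    for l,f in(("0",a["frame"]),("now",b["frame"])):
        k=f[c[1]-14:c[1]+10,c[0]-9:c[0]+9].max(2)<60;v,u=np.nonzero(k);print(" dark",l,k.sum(),u.mean() if k.any() else 0,v.mean() if k.any() else 0)
E
```

```text
clock: 15.78
position: [0.5945, 0.1947, 0.1343]
ee_rot: [0.99, -0.139, -0.0, 0.0]
ft_force: [-0.0, 0.2, -0.5]
grip_width: 1.003
grasp_force: 0.0
clock: 16.95
position: [0.4495, 0.0606, 0.2738]
ee_rot: [0.99, -0.139, -0.0, 0.0]
ft_force: [0.7, -0.1, -0.9]
grip_width: 0.999
grasp_force: 0.0
side diff on stylus>40: 3 of 917
side 0 214 303.60280373831773 187.4392523364486 174 203
side now 218 303.75688073394497 187.4816513761468 175 203
 dark 0 45 8.222222222222221 16.91111111111111
 dark now 38 10.421052631578947 15.026315789473685
scene diff on stylus>40: 0 of 982
scene 0 367 336.25068119891006 285.4550408719346 270 303
scene now 379 336.2981530343008 285.5831134564644 264 304
 dark 0 0 0 0
 dark now 0 0 0
```

The stylus sits as it started in both views, within 0.2 px. The lever was pressed against its stop with about 20 N and matches its neighbours.

```bash
python3 -c "
from workcell import *
print(hand_in())"
```

```text
the job is handed in; nothing more can be done
None
```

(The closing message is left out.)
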